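Swap the standard vial and press the sample tray into its latch

ROBOT

A 6-joint arm with a two-finger parallel gripper is mounted at the origin on a cart in front of the work surface, level with it; the furniture and walls round the work are solid. World frame = base frame: x ahead of the robot, y to its left, z up, the work surface at z = 0. Lengths are in mm, angles in degrees, forces in N, time in s.
With the tool pointing down it reaches from about 250 to 800 mm from the base axis. Payload 3.9 kg.
Tool frame: the origin (TCP) lies midway between the tips of the shut fingers; the grasp point (between the pads) lies 19 mm behind it (r.grip_depth is the distance from the TCP to the grasp point, in mm); z points along the fingers, y is the line along which they close (so a half turn about z gives the same grasp; the last joint's range is limited). The gripper opens to 85 mm and grips with 20 to 120 N. Pads are 22 mm wide; open, the fingers measure 114 mm over their backs; the gripper's body (76 mm by 85 mm) begins 54 mm behind the grasp point. The pads swing forward as they close: fully open they stand 13 mm farther back than shut.
Start: joints at [-76.891, 14.897, -7.913, 67.191, 0, 90], TCP at [119.071, -511.309, 231.304] pointing down, gripper open.
Joint ranges: [-159.42, 159.42], [-47.68, 98.78], [-73.54, 78.23], [-108.79, 121.32], [-90, 84.71], [-180, 180]. Speed limits (degrees/s): [147.25, 147.25, 180, 180, 180, 180].

INTERFACE

Orientations are given as [roll, pitch, yaw] about the fixed x, y, z axes, in that order (R = Rz(yaw) Ry(pitch) Rx(roll)).
In Python, from workcell import r, optics gives the robot as it stands.
- The arm moves only by the tool step_arm, never from a script. Its arguments are lists of equal length, an entry for each row: "hand": the gripper's target within -1 to 1 (fully open at 1, half-way at 0, shut at -1); "linear": the shift along the world's x, y, z scaled (see below), a list of three; "roll": the turn about the world's z scaled (see below). In form: {"hand": [hand, ...], "linear": [[dx, dy, dz], ...], "roll": [roll, ...]}. A call has exactly 5 rows; each row shifts and turns the commanded pose from where the row before left it; what a row does not reach is not made up. The controller multiplies each number of a shift by 0.02 m and each number of a turn by 8 degrees. A row lasts 1/8 s, in which the tool goes at most 62.5 mm and 10.7 degrees, less where a joint would pass 70% of its speed; a pose out of reach is approached as far as the arm can. A call with a number of a shift or a turn outside -1 to 1 is refused whole. A call with a gripper value outside its range is refused whole. The fingers move at their own pace and stop on an object; the grip force is fixed at half the most. Time passes only in rows, so rows that do not move let the fingers close, or fill a call up. It gives the time, the measured TCP pose, the force, the opening and the grip force at its end, in the units of the state.
- r.observe(): the state, without advancing time (a new reading comes with each control period).
- optics.snapshot(name): name is "scene" or "top" or "wrist"; returns the picture (480x640x3 uint8, blue, green, red); there is no depth.
- optics.camera_params(name): a dict with "mtx" (3x3 intrinsics, pixels), "rvec" (rotation vector, rad) and "tvec" (3), from world to camera coordinates, as OpenCV has them. Camera axes: x right, y down, z forward; pixel columns grow to the right and rows downward; lengths in mm; the calibration is good to about 2 mm. A picture is of the moment at which its call begins: read the wrist's pose just before it. camera_params takes no time and is no camera call; for the wrist camera it gives the pose at the moment of the call.
- r.job_done(): hands the job in; it is judged then, once.
The state is a dict: "time_s": time; "joint_positions": joint angles; "qvel": joint speeds; "tau": joint torques, N m; "ee_pos": TCP position; "ee_rot": TCP orientation; "ft_force": force on the tool from outside, world axes, zero at the start; "ft_torque": the same for the moment, N m; "finger_gap": finger opening in mm; "grip_force": force on a finger pad.
Only numpy, scipy, OpenCV 4.12 (cv2) and the standard library are available. Lean on these libraries where they do the work, as an engineer would, in place of code of your own. Each camera call takes 0.05 s, during which the arm holds its last target. There are 200 camera calls.

TASK

The sample loader's tray is out: take the open vial out of its orange-ringed place and stand it upright on the worktop, stand the loose blue-capped vial in that place instead, then press the tray home against its spring until the push-push latch catches, let go, and make sure it stays in. Every latch is set to a different depth, so feel for it and do not ram the tray. Tip over no vial, and leave the other open vial where it stands.

Things in the scene. Friction and masses are not known exactly. Their poses are not given: they have to be found in the camera images.
- sample_loader: low white bench module fixed to the worktop, 160 deep (x) x 190 wide (y) x 80 mm high, clear window in its roof, black front with a mouth for the tray; origin on the worktop on the tray's centre line, 90 mm behind the front face; its x axis points into the loader along the tray's travel, y left, z up; only its tray moves
- sample_tray (a joint): travel of the grey tray (front 148 mm wide, 12 to 54 mm above the worktop), m: 0 fully out (start), grows as it is pressed in. A spring pushes it out (2 to 6 N). The latch holds it at a value between 0.049 and 0.071, set differently on every loader; to catch it must first be pressed 5 mm deeper, the rubber end stop begins 6.5 mm deeper. Pressed deep again and let go, it comes out
- tray_pad (a point): centre of the face of the black rubber press pad (46 wide x 22 mm high) on the tray's front, 34 mm above the worktop; x points into the loader, the way to press; z up. Pressing takes less than about 10 N until the end stop, where the force rises fast: stop there, at about 15 N, and back off; over 30 N is ramming. Latched, the pad stands 16 to 39 mm in front of the loader's face
- tray_well (a point): centre of the floor of the orange-ringed place, a 14.4 mm round hole 14 mm deep, mouth 28 mm above the worktop, 41 mm behind the pad's face; x into the loader, z up. With the tray out it lies 46 mm in front of the loader's face. The nearest sample vials stand 39 mm to either side (y), tops 48 mm above the worktop; the tray's front, 54 mm high, ends 29 mm before it
- standard_vial: fresh standard: the one blue-capped vial that stands loose on the worktop (others are fixed in the rack and the tray); 12 mm diameter, 34 mm high, 11 to 20 g; origin at the centre of its foot, z up; stands right of the loader, at least 75 mm from the other open vial
- used_vial: open glass vial without cap, in the ringed place at the start; 12 mm diameter, 32 mm high, 12 g, 18 mm of it stand out of the hole; origin at the centre of its foot, z up. Free worktop to set it down on: x 0.46 to 0.56, y -0.43 to -0.31, where only the other two loose vials stand
- open_vial: another empty vial without cap, standing loose on the worktop right of the loader; 12 mm diameter, 32 mm high; origin at the centre of its foot, z up; not to be knocked over or moved 30 mm

How it is judged (in metres and radians):
On the way, in this order (a step that is already met when the one before it is completed fails the run):
1. the used open vial has been taken out and stands let go on the worktop (height (world z) of used_vial below 0.005 m and angle between used_vial's own z axis and vertical below 0.15 rad and contact force between the fingers and used_vial below 0.05 N), for 0.2 s.
2. with the tray out, the capped vial stands in the ringed place and has been let go (value of joint sample_tray below 0.02 m and horizontal distance between standard_vial and tray_well below 0.004 m and z of standard_vial in the frame of tray_well below 0.004 m and angle between standard_vial's own z axis and vertical below 0.15 rad and contact force between the fingers and standard_vial below 0.05 N), for 0.2 s.
At the end, for the whole second after the job is handed in: The tray stays in by itself, at rest, its joint above 0.044 m; the capped vial stands in the ringed place (within 4 mm of its centre, foot less than 4 mm above its floor, leaning less than 0.15 rad); the used vial stands upright (0.15 rad) and at rest on the worktop (value of joint sample_tray above 0.044 m and velocity of joint sample_tray between -0.005 and 0.005 m/s and horizontal distance between standard_vial and tray_well below 0.004 m and z of standard_vial in the frame of tray_well below 0.004 m and angle between each of standard_vial, used_vial's own z axis and vertical below 0.15 rad and height (world z) of used_vial below 0.005 m and linear speed of each of standard_vial, used_vial below 0.02 m/s); the robot touches nothing.
It fails at once if the tray is rammed: more than 30 N between the robot and the tray (contact force between any of the fingers, the arm and sample_tray above 30 N).
It fails at once if the capped or the used vial is tipped over (angle between any of standard_vial, used_vial's own z axis and vertical above 0.7 rad).
It fails at once if the other open vial is knocked over or shoved away (angle between open_vial's own z axis and vertical above 0.5 rad or distance of open_vial from where it was at the start of the episode above 0.03 m).
It also fails if it takes over 64 s, if anything falls off the work surface, if the arm or the gripper's body presses on something with over 40 N, if the wrist force passes 120 N, or if a joint passes its speed limit or range.

## Working session

There is one attempt and no reset: what is moved stays moved. The work goes in short steps, Python scripts to look and compute and a tool call to move; the robot and the scene stay as the last step left them, time stands still between calls to the robot, and variables do not carry over. Pictures are saved under pics/ and viewed, at most 13 in all, crops included, and the job is handed in when it is done.

Besides the shell and the picture viewer there is one more tool, called after "Emit:" as a command line: name --pt "numbers of a row" for each row, then --argument value for the rest. step_arm: Moves the arm, as the interface text tells. Shifts and turns lie within -1 to 1; 1 stands for 0.02 m of shift or 8 degrees of turn. Its arguments: {"type":"object","properties":{"hand":{"type":"array","items":{"type":"number"}},"linear":{"type":"array","items":{"type":"array","items":{"type":"number"}}},"roll":{"type":"array","items":{"type":"number"}}},"required":["hand","linear","roll"]}

```bash
mkdir -p pics; ls; python3 - <<'E'
from workcell import r, optics
import cv2,numpy as np
print(r.observe())
a=optics.snapshot("scene");b=optics.snapshot("top")
cv2.imwrite("pics/s1.png",a);cv2.imwrite("pics/t1.png",b)
for n in("scene","top","wrist"):
    p=optics.camera_params(n);R=cv2.Rodrigues(np.array(p["rvec"],float))[0];print(n,p["mtx"],(-R.T@np.array(p["tvec"]).ravel()).round(1),R.round(3).tolist())
E
```

```text
pics
{'time_s': 0.0, 'joint_positions': array([-7.68918494e+01,  1.49367570e+01, -7.98733078e+00,  6.71909212e+01,
       -2.76567776e-05,  9.00007328e+01]), 'qvel': array([ 0.01613526, -0.0988419 , -0.05810762,  0.02393676, -0.03116152,
       -0.00905081]), 'tau': array([ 1.36413117e-03, -4.05677819e+01,  2.53923029e+01,  1.87466660e-02,
        1.80406005e-04,  2.47093460e-06]), 'ee_pos': array([ 118.90559772, -510.63797525,  230.44516961]), 'ee_rot': array([-1.79884991e+02,  2.91277142e-05,  1.31074179e+01]), 'ft_force': array([0.46615526, 0.51171791, 0.22514054]), 'ft_torque': array([0.01812221, 0.00846461, 0.02644299]), 'grip_force': 0.0, 'finger_gap': 85.33745537887881}
scene [[461.8905578    0.         325.21004963]
 [  0.         461.8905578  242.03713849]
 [  0.           0.           1.        ]] [ 270.7 -656.8  713.8] [[0.833, -0.553, -0.015], [-0.433, -0.636, -0.639], [0.344, 0.538, -0.769]]
top [[494.93473363   0.         309.96161991]
 [  0.         494.93473363 234.76772945]
 [  0.           0.           1.        ]] [ 368.3 -174.6  880.1] [[-0.019, -1.0, 0.001], [-0.982, 0.019, -0.189], [0.189, -0.005, -0.982]]
wrist [[367.32247663   0.         321.27096306]
 [  0.         367.32247663 242.14952311]
 [  0.           0.           1.        ]] [ 189.5 -494.4  373.7] [[0.228, -0.974, -0.003], [-0.933, -0.219, 0.284], [-0.277, -0.062, -0.959]]
```

View pics/s1.png

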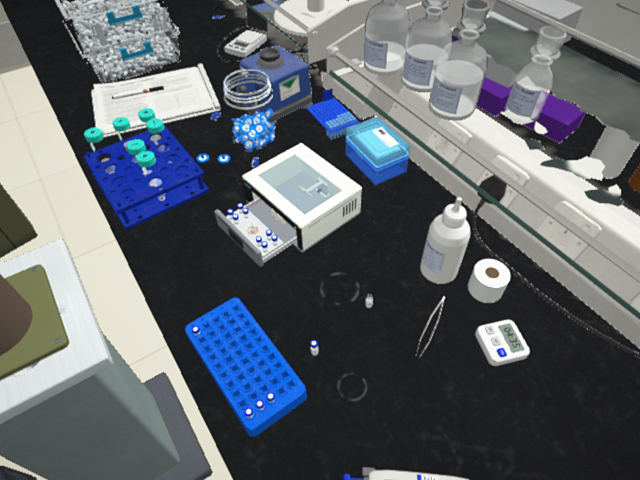

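View pics/t1.png

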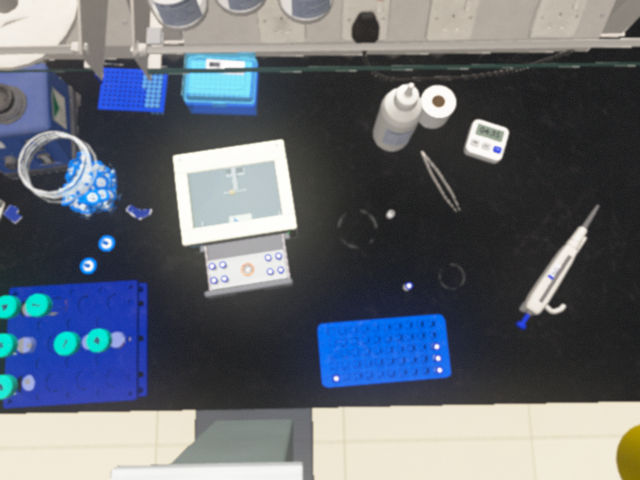

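The scene view shows the loader with its tray out: ring near scene (252,230) / top (247,269). The capped vial is at scene (314,347) / top (407,287), and the open vial at scene (369,300) / top (390,213). Next I locate them by masks and triangulation.

```bash
cat > h.py <<'E'
import cv2,numpy as np
from workcell import r,optics
def cam(n):
    p=optics.camera_params(n);R=cv2.Rodrigues(np.array(p["rvec"],float))[0]
    return np.array(p["mtx"]),R,-R.T@np.array(p["tvec"],float).ravel()
def ray(c,uv):
    K,R,o=c;d=R.T@np.linalg.inv(K)@np.array([uv[0],uv[1],1.]);return o,d/np.linalg.norm(d)
def onz(c,uv,z):
    o,d=ray(c,uv);return o+d*(z-o[2])/d[2]
def tri(c1,u1,c2,u2):
    o1,d1=ray(c1,u1);o2,d2=ray(c2,u2)
    s=np.linalg.lstsq(np.c_[d1,-d2],o2-o1,rcond=None)[0]
    a,b=o1+s[0]*d1,o2+s[1]*d2;return (a+b)/2,np.linalg.norm(a-b)
def blobs(m,amin=3):
    n,_,st,ce=cv2.connectedComponentsWithStats(m.astype(np.uint8));return [(ce[i].round(1).tolist(),int(st[i,4]),st[i,:4].tolist()) for i in range(1,n) if st[i,4]>=amin]
E
python3 - <<'E'
from h import *
s=cv2.imread("pics/s1.png");t=cv2.imread("pics/t1.png");cs,ct=cam("scene"),cam("top")
def orange(i):
    h=cv2.cvtColor(i,cv2.COLOR_BGR2HSV);return (h[...,0]>3)&(h[...,0]<20)&(h[...,1]>70)&(h[...,2]>120)
ms=orange(s);mt=orange(t);ms[:200]=0;ms[270:]=0;ms[:,:210]=0;ms[:,310:]=0;mt[:240]=0;mt[300:]=0;mt[:,:200]=0;mt[:,300:]=0
bs,bt=blobs(ms),blobs(mt);print(bs,bt)
us=np.argwhere(ms)[:,::-1].mean(0);ut=np.argwhere(mt)[:,::-1].mean(0)
print("ring",onz(cs,us,28),onz(ct,ut,28),tri(cs,us,ct,ut))
def loc(i,x0,x1,y0,y1,th=90):
    m=np.zeros(i.shape[:2],bool);m[y0:y1,x0:x1]=i[y0:y1,x0:x1].max(2)>th;return blobs(m,4)
for z,n,c,im,boxs in((0,"s",cs,s,[(304,325,335,360),(358,380,288,312)]),(0,"t",ct,t,[(398,416,278,296),(380,400,205,222)])):
    for b in boxs: 
        for q in loc(im,*b): print(n,q,onz(c,q[0],17).round(1))
# tray vials' caps: blue blobs, top
h=cv2.cvtColor(t,cv2.COLOR_BGR2HSV);m=(h[...,0]>105)&(h[...,0]<130)&(h[...,1]>90)&(h[...,2]>60);k=np.zeros_like(m);k[245:292,203:295]=1
for q in blobs(m&k): print("cap",q,onz(ct,q[0],48).round(1))
for u in((173,155),(288,141),(183,245),(297,230)): print("roof",onz(ct,u,80).round(1))
for u in((206,296),(292,283)): print("front",onz(ct,u,54).round(1))
cv2.imwrite("pics/z1.png",np.hstack([cv2.resize(t[230:305,190:310],None,fx=4,fy=4,interpolation=2)[:300],cv2.resize(t[200:300,370:420],(160,300),interpolation=2)]))
E
```

```text
[([253.4, 230.4], 25, [248, 226, 11, 8])] [([251.2, 268.5], 15, [248, 263, 6, 12]), ([242.8, 265.6], 5, [242, 264, 3, 4])]
ring [476.41960536 -71.9440188   28.        ] [476.07268721 -71.81776665  28.        ] (array([476.26191605, -71.84779815,  27.91898359]), np.float64(0.36502753964425566))
s ([314.0, 347.0], 118, [310, 339, 9, 17]) [ 442.3 -346.3   17. ]
s ([368.8, 300.8], 86, [365, 294, 8, 14]) [ 571.1 -325.3   17. ]
t ([407.7, 285.8], 79, [403, 281, 11, 10]) [ 441.  -347.1   17. ]
t ([390.0, 213.7], 69, [386, 209, 9, 10]) [ 570.5 -322.7   17. ]
roof [665.1  51.6  80. ]
roof [ 686.5 -144.    80. ]
roof [509.6  30.1  80. ]
roof [ 531.1 -157.1   80. ]
front [427.5  -3.9  54. ]
front [ 446.3 -146.9   54. ]
```

View pics/z1.png

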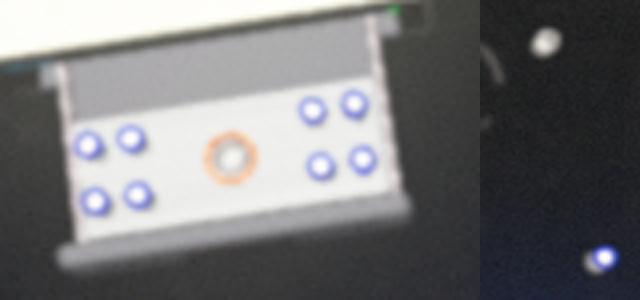

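The crop shows the orange ring centred at top pixel ≈(247.8,269.2), with four capped vials on each side. That puts the well near (476,-72) and the loader yaw at about 7°. I'm moving over the well.

Emit:
step_arm --hand '[-0.4,-0.4,-0.4,-0.4,-0.4]' --pt "0.64 0.88 -0.12" --pt "0.64 0.88 -0.12" --pt "0.64 0.88 -0.12" --pt "0.64 0.88 -0.12" --pt "0.64 0.88 -0.12" --roll '[-0.029,-0.029,-0.029,-0.029,-0.029]'

```text
time_s: 0.72
ee_pos: [183.3, -422.4, 218.8]
ee_rot: [-179.9, 0.0, 11.9]
ft_force: [-0.3, -0.4, -0.2]
finger_gap: 25.7
grip_force: 0.0
```

Emit:
step_arm --hand '[-0.4,-0.4,-0.4,-0.4,-0.4]' --pt "0.64 0.88 -0.12" --pt "0.64 0.88 -0.12" --pt "0.64 0.88 -0.12" --pt "0.64 0.88 -0.12" --pt "0.64 0.88 -0.12" --roll '[-0.029,-0.029,-0.029,-0.029,-0.029]'

```text
time_s: 1.35
ee_pos: [247.2, -334.4, 206.9]
ee_rot: [-180.0, 0.0, 10.8]
ft_force: [-0.5, 0.4, 1.0]
finger_gap: 25.8
grip_force: 0.0
```

Emit:
step_arm --hand '[-0.4,-0.4,-0.4,-0.4,-0.4]' --pt "0.64 0.88 -0.12" --pt "0.64 0.88 -0.12" --pt "0.64 0.88 -0.12" --pt "0.64 0.88 -0.12" --pt "0.64 0.88 -0.12" --roll '[-0.029,-0.029,-0.029,-0.029,-0.029]'

```text
time_s: 1.98
ee_pos: [311.1, -246.5, 194.9]
ee_rot: [-180.0, 0.0, 9.6]
ft_force: [0.9, 0.2, -0.4]
finger_gap: 25.9
grip_force: 0.0
```

Emit:
step_arm --hand '[-0.4,-0.4,-0.4,-0.4,-0.4]' --pt "0.64 0.88 -0.12" --pt "0.64 0.88 -0.12" --pt "0.64 0.88 -0.12" --pt "0.64 0.88 -0.12" --pt "0.64 0.88 -0.12" --roll '[-0.029,-0.029,-0.029,-0.029,-0.029]'

```text
time_s: 2.6
ee_pos: [375.1, -158.6, 182.9]
ee_rot: [-180.0, 0.0, 8.5]
ft_force: [-0.0, 0.3, -0.6]
finger_gap: 25.4
grip_force: 0.0
```

Emit:
step_arm --hand '[-0.4,-0.4,-0.4,-0.4,-0.4]' --pt "0.64 0.88 -0.12" --pt "0.64 0.88 -0.12" --pt "0.64 0.88 -0.12" --pt "0.64 0.88 -0.12" --pt "0.64 0.88 -0.12" --roll '[-0.029,-0.029,-0.029,-0.029,-0.029]'

```text
time_s: 3.22
ee_pos: [439.1, -70.6, 170.9]
ee_rot: [-180.0, 0.0, 7.3]
ft_force: [0.8, 0.4, -1.0]
finger_gap: 25.4
grip_force: 0.0
```

Emit:
step_arm --hand '[-0.4,-0.4,-0.4,-0.4,-0.4]' --pt "0 0 0" --pt "0 0 0" --pt "0 0 0" --pt "0 0 0" --pt "0 0 0" --roll '[0,0,0,0,0]'

```text
time_s: 3.85
ee_pos: [438.9, -71.6, 171.4]
ee_rot: [180.0, -0.0, 7.3]
ft_force: [0.2, -0.6, -0.1]
finger_gap: 25.6
grip_force: 0.0
```

```bash
python3 - <<'E'
from h import *
s=r.observe();c=cam("wrist");w=optics.snapshot("wrist");cv2.imwrite("pics/w1.png",w)
print(s["ee_pos"],s["ee_rot"],s["ft_force"])
h=cv2.cvtColor(w,cv2.COLOR_BGR2HSV);m=(h[...,0]>3)&(h[...,0]<20)&(h[...,1]>70)&(h[...,2]>120)
for q in blobs(m,20):print("or",q,onz(c,q[0],28).round(1))
m=(h[...,0]>105)&(h[...,0]<130)&(h[...,1]>90)&(h[...,2]>60)
for q in blobs(m,20):print("bl",q,onz(c,q[0],48).round(1))
E
```

```text
[438.91481242 -71.62162959 171.40151254] [ 1.79995007e+02 -5.31012281e-03  7.27186351e+00] [ 0.24572696 -0.62334865 -0.14465503]
or ([324.8, 180.3], 156, [311, 166, 29, 29]) [476.5 -69.1  28. ]
or ([40.4, 314.9], 34, [35, 313, 13, 5]) [330.3 159.8  28. ]
bl ([80.0, 2.6], 174, [65, 0, 33, 8]) [570.1 100.1  48. ]
bl ([12.8, 67.2], 408, [0, 43, 23, 42]) [526.3 146.5  48. ]
bl ([312.7, 55.9], 87, [308, 47, 14, 17]) [558.5 -50.1  48. ]
bl ([1.8, 63.9], 43, [0, 59, 5, 10]) [527.4 153.6  48. ]
bl ([378.9, 165.9], 107, [372, 158, 16, 16]) [ 493.9 -105.5   48. ]
bl ([403.6, 165.3], 123, [396, 158, 17, 16]) [ 496.6 -122.9   48. ]
bl ([57.8, 281.5], 25613, [0, 161, 125, 246]) [374.2 128.3  48. ]
bl ([245.8, 167.1], 123, [238, 160, 16, 16]) [480.9 -11.5  48. ]
bl ([270.9, 166.8], 118, [263, 160, 16, 16]) [483.4 -29.2  48. ]
bl ([377.5, 198.5], 105, [371, 191, 15, 16]) [ 470.7 -108.5   48. ]
bl ([402.1, 198.2], 123, [395, 191, 16, 16]) [ 473.2 -126.3   48. ]
bl ([248.4, 199.9], 117, [240, 193, 16, 16]) [457.6 -15.   48. ]
bl ([272.4, 199.8], 111, [265, 193, 16, 16]) [459.9 -32.4  48. ]
bl ([551.9, 347.9], 18049, [428, 295, 212, 125]) [ 366.5 -272.7   48. ]
bl ([476.9, 406.7], 123, [471, 399, 16, 13]) [ 301.4 -225.7   48. ]
```

View pics/w1.png

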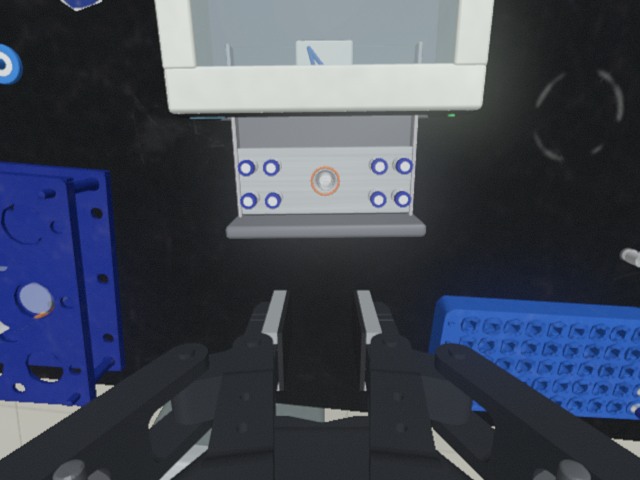

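The wrist view shows the ring at (325,180) and cap rows on both sides. Ring and cap symmetry agree on a well at about (476.6,-69.1) with yaw 8.0°. I'll descend above it and check again from close.

Emit:
step_arm --hand '[-0.4,-0.4,-0.4,-0.4,-0.4]' --pt "0.375 0.022 -0.96" --pt "0.375 0.022 -0.96" --pt "0.375 0.022 -0.96" --pt "0.375 0.022 -0.96" --pt "0.375 0.022 -0.96" --roll '[0.018,0.018,0.018,0.018,0.018]'

```text
time_s: 4.53
ee_pos: [476.9, -69.2, 74.8]
ee_rot: [180.0, -0.0, 8.0]
ft_force: [0.0, -0.4, -1.2]
finger_gap: 25.6
grip_force: 0.0
```

```bash
python3 - <<'E'
from h import *
s=r.observe();c=cam("wrist");w=optics.snapshot("wrist");cv2.imwrite("pics/w2.png",w)
print(s["ee_pos"],s["ee_rot"],s["ft_force"])
h=cv2.cvtColor(w,cv2.COLOR_BGR2HSV);m=(h[...,0]>3)&(h[...,0]<20)&(h[...,1]>70)&(h[...,2]>120)
for q in blobs(m,40):print("or",q,onz(c,q[0],28).round(1))
m=(h[...,0]>105)&(h[...,0]<130)&(h[...,1]>90)&(h[...,2]>60)
for q in blobs(m,60):print("bl",q,onz(c,q[0],48).round(1))
E
```

```text
[476.90472702 -69.21344902  74.76191269] [ 1.79992353e+02 -1.31986162e-02  8.02576667e+00] [ 0.03827815 -0.39096317 -1.21174331]
or ([321.6, 270.3], 302, [302, 253, 41, 38]) [476.9 -69.1  28. ]
bl ([309.9, 111.8], 358, [297, 90, 34, 41]) [556.8 -52.5  48. ]
bl ([18.9, 358.2], 7360, [0, 242, 52, 218]) [412.2  84.6  48. ]
bl ([207.7, 259.8], 346, [194, 248, 27, 26]) [482. -12.  48.]
bl ([244.1, 259.8], 307, [232, 249, 24, 25]) [484.5 -29.7  48. ]
bl ([399.7, 259.9], 308, [389, 249, 24, 25]) [ 495.2 -105.1   48. ]
bl ([435.9, 260.2], 346, [424, 249, 26, 25]) [ 497.6 -122.6   48. ]
bl ([211.7, 303.7], 354, [198, 292, 26, 26]) [458.6 -15.3  48. ]
bl ([246.0, 303.1], 299, [235, 292, 23, 26]) [461.4 -32.5  48. ]
bl ([396.9, 303.7], 307, [386, 293, 23, 25]) [ 471.9 -108.4   48. ]
bl ([431.8, 304.1], 355, [420, 293, 26, 25]) [ 474.2 -125.9   48. ]
bl ([483.4, 414.8], 271, [471, 404, 24, 26]) [ 411.8 -169.9   48. ]
bl ([614.4, 426.9], 1667, [568, 410, 72, 48]) [ 414.2 -245.4   48. ]
bl ([466.9, 468.1], 282, [455, 454, 29, 26]) [ 373.4 -170.3   48. ]
```

View pics/w2.png

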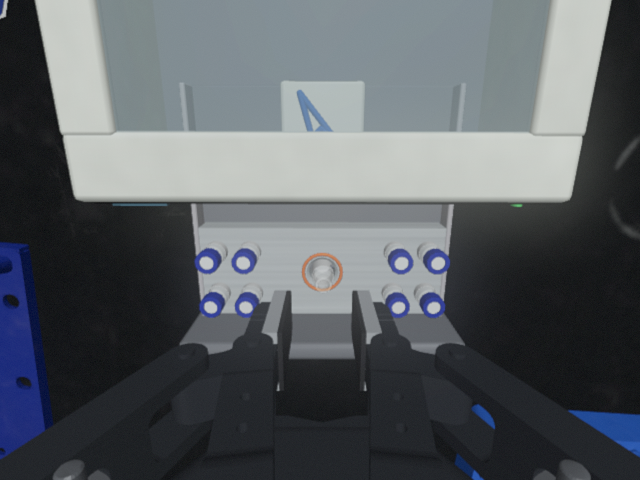

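The close view confirms it: ring centre at (322,270) → (476.9,-69.1), directly under the TCP. I'm descending and closing.

Emit:
step_arm --hand '[-0.4,-0.4,-0.4,-0.4,-0.4]' --pt "0 0 -0.55" --pt "0 0 -0.55" --pt "0 0 -0.55" --pt "0 0 -0.35" --pt "0 0 -0.15" --roll '[0,0,0,0,0]'

```text
time_s: 5.2
ee_pos: [476.2, -69.1, 31.9]
ee_rot: [-180.0, 0.0, 8.0]
ft_force: [0.2, -0.7, -0.4]
finger_gap: 25.5
grip_force: 0.0
```

Emit:
step_arm --hand '[-0.6,-0.7,-0.8,-0.9,-1]' --pt "0 0 0" --pt "0 0 0" --pt "0 0 0" --pt "0 0 0" --pt "0 0 0" --roll '[0,0,0,0,0]'

```text
time_s: 5.82
ee_pos: [477.0, -69.2, 32.7]
ee_rot: [180.0, -0.0, 8.0]
ft_force: [-0.2, 0.5, 3.4]
finger_gap: 7.7
grip_force: 58.8
```

Emit:
step_arm --hand '[-1,-1,-1,-1,-1]' --pt "0 0 0.2" --pt "0 0 0.5" --pt "0 0 0.8" --pt "0 0 1" --pt "0 0 1" --roll '[0,0,0,0,0]'

```text
time_s: 6.45
ee_pos: [476.5, -69.1, 103.4]
ee_rot: [-180.0, -0.0, 8.0]
ft_force: [0.4, 0.7, -0.7]
finger_gap: 7.7
grip_force: 58.6
```

```bash
python3 - <<'E'
from h import *
s=r.observe();print(s["ee_pos"],s["ft_force"],s["finger_gap"],s["grip_force"])
w=optics.snapshot("wrist");a=optics.snapshot("scene")
cv2.imwrite("pics/w3.png",np.hstack([w[150:450,170:470],cv2.resize(a[170:270,210:310],(300,300))]))
E
```

```text
[476.49249909 -69.0878217  103.38651137] [ 0.38094245  0.69297461 -0.65685014] 7.6740017038978285 58.62488083541393
```

View pics/w3.png

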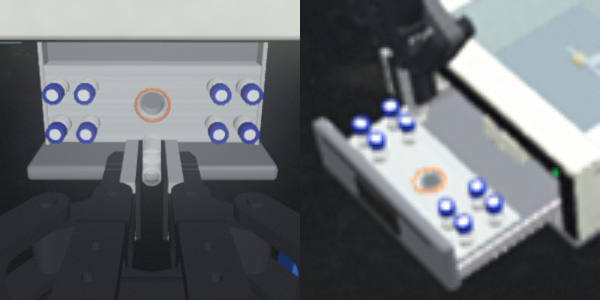

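The vial is held upright at the fingertips at (150,160) in the crop, and the ringed hole is empty. I'm carrying it to the free worktop near (505,-390).

Emit:
step_arm --hand '[-1,-1,-1,-1,-1]' --pt "0.07 -0.8 0" --pt "0.07 -0.8 0" --pt "0.07 -0.8 0" --pt "0.07 -0.8 0" --pt "0.07 -0.8 0" --roll '[0,0,0,0,0]'

```text
time_s: 7.18
ee_pos: [483.5, -150.5, 102.0]
ee_rot: [-180.0, 0.0, 8.0]
ft_force: [-0.9, -0.2, -0.9]
finger_gap: 7.6
grip_force: 58.6
```

Emit:
step_arm --hand '[-1,-1,-1,-1,-1]' --pt "0.07 -0.8 0" --pt "0.07 -0.8 0" --pt "0.07 -0.8 0" --pt "0.07 -0.8 0" --pt "0.07 -0.8 0" --roll '[0,0,0,0,0]'

```text
time_s: 7.8
ee_pos: [490.7, -230.2, 102.3]
ee_rot: [-180.0, -0.0, 8.0]
ft_force: [0.4, 0.2, 0.3]
finger_gap: 7.5
grip_force: 58.6
```

Emit:
step_arm --hand '[-1,-1,-1,-1,-1]' --pt "0.07 -0.8 -0.2" --pt "0.07 -0.8 -0.2" --pt "0.07 -0.8 -0.2" --pt "0.07 -0.8 -0.2" --pt "0.07 -0.8 -0.2" --roll '[0,0,0,0,0]'

```text
time_s: 8.43
ee_pos: [497.6, -310.1, 81.9]
ee_rot: [-180.0, 0.0, 8.0]
ft_force: [0.2, 0.2, -0.7]
finger_gap: 7.4
grip_force: 58.6
```

Emit:
step_arm --hand '[-1,-1,-1,-1,-1]' --pt "0.07 -0.8 -0.2" --pt "0.07 -0.8 -0.2" --pt "0.07 -0.8 -0.2" --pt "0.07 -0.8 -0.2" --pt "0.07 -0.8 -0.2" --roll '[0,0,0,0,0]'

```text
time_s: 9.05
ee_pos: [504.7, -390.2, 62.0]
ee_rot: [-180.0, -0.0, 8.0]
ft_force: [0.7, -0.4, 0.3]
finger_gap: 7.4
grip_force: 58.6
```

```bash
python3 - <<'E'
from h import *
s=r.observe();print(s["ee_pos"],s["ee_rot"],s["ft_force"],s["finger_gap"],s["grip_force"])
a=optics.snapshot("scene");t=optics.snapshot("top");cv2.imwrite("pics/s4.png",a)
w=optics.snapshot("wrist");cv2.imwrite("pics/w4.png",w)
cv2.imwrite("pics/c4.png",np.hstack([cv2.resize(a[250:370,290:410],(480,480),interpolation=2),w[220:460,190:430]]) if 0 else np.hstack([cv2.resize(a[250:370,290:410],(400,400),interpolation=2),cv2.resize(w[200:450,195:445],(400,400),interpolation=2)]))
E
```

```text
[ 504.66816717 -390.18375061   62.02567778] [-1.79999858e+02 -1.83517455e-03  8.02843621e+00] [ 0.67043921 -0.38190845  0.33988494] 7.443350793280972 58.64395242766477
```

View pics/c4.png

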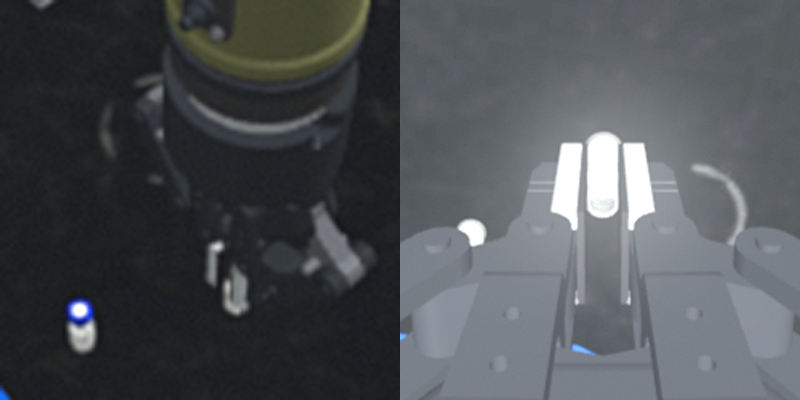

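The vial hangs upright between the pads. I'm lowering it and feeling for contact.

Emit:
step_arm --hand '[-1,-1,-1,-1,-1]' --pt "0 0 -0.6" --pt "0 0 -0.6" --pt "0 0 -0.4" --pt "0 0 -0.25" --pt "0 0 -0.15" --roll '[0,0,0,0,0]'

```text
time_s: 9.82
ee_pos: [504.5, -388.9, 21.9]
ee_rot: [-180.0, 0.0, 8.0]
ft_force: [-0.0, 0.0, 0.2]
finger_gap: 7.1
grip_force: 58.7
```

Emit:
step_arm --hand '[-1,-1,-1,-1,-1]' --pt "0 0 -0.05" --pt "0 0 -0.05" --pt "0 0 0" --pt "0 0 0" --pt "0 0 0" --roll '[0,0,0,0,0]'

```text
time_s: 10.45
ee_pos: [504.7, -389.2, 20.5]
ee_rot: [180.0, -0.0, 8.0]
ft_force: [-0.0, -0.5, -1.0]
finger_gap: 7.5
grip_force: 58.7
```

Emit:
step_arm --hand '[-1,-1,-1,-1,-1]' --pt "0 0 -0.04" --pt "0 0 -0.03" --pt "0 0 0" --pt "0 0 0" --pt "0 0 0" --roll '[0,0,0,0,0]'

```text
time_s: 11.08
ee_pos: [504.6, -389.1, 18.9]
ee_rot: [180.0, -0.0, 8.0]
ft_force: [0.1, -0.6, -1.1]
finger_gap: 7.2
grip_force: 58.7
```

Emit:
step_arm --hand '[-1,-1,-1,-1,-1]' --pt "0 0 -0.04" --pt "0 0 0" --pt "0 0 0" --pt "0 0 0" --pt "0 0 0" --roll '[0,0,0,0,0]'

```text
time_s: 11.7
ee_pos: [504.8, -389.2, 18.7]
ee_rot: [180.0, -0.0, 8.0]
ft_force: [-0.7, 1.2, 5.3]
finger_gap: 7.4
grip_force: 59.3
```

Contact. Releasing.

Emit:
step_arm --hand '[-0.8,-0.7,-0.6,-0.5,-0.4]' --pt "0 0 0.02" --pt "0 0 0" --pt "0 0 0" --pt "0 0 0" --pt "0 0 0" --roll '[0,0,0,0,0]'

```text
time_s: 12.32
ee_pos: [504.5, -389.1, 18.3]
ee_rot: [-180.0, 0.0, 8.0]
ft_force: [0.3, 0.2, -0.3]
finger_gap: 25.7
grip_force: 0.0
```

Emit:
step_arm --hand '[-0.4,-0.4,-0.4,-0.4,-0.4]' --pt "0 0 0.2" --pt "0 0 0.5" --pt "0 0 0.8" --pt "0 0 1" --pt "0 0 1" --roll '[0,0,0,0,0]'

```text
time_s: 12.95
ee_pos: [504.9, -389.4, 90.5]
ee_rot: [179.9, -0.1, 8.0]
ft_force: [0.3, 0.1, 0.0]
finger_gap: 25.4
grip_force: 0.0
```

Emit:
step_arm --hand '[-0.4,-0.4,-0.4,-0.4,-0.4]' --pt "-0.95 0.4 0" --pt "-0.95 0.4 0" --pt "-0.95 0.4 0" --pt "-0.95 0.4 0" --pt "-0.95 0.4 0" --roll '[0,0,0,0,0]'

```text
time_s: 13.58
ee_pos: [409.5, -349.3, 90.0]
ee_rot: [179.9, -0.1, 8.0]
ft_force: [-0.1, 0.8, 0.8]
finger_gap: 25.7
grip_force: 0.0
```

```bash
python3 - <<'E'
from h import *
s=r.observe();c=cam("wrist");w=optics.snapshot("wrist")
print(s["ee_pos"],s["ee_rot"],s["ft_force"])
cv2.imwrite("pics/w5.png",w)
h=cv2.cvtColor(w,cv2.COLOR_BGR2HSV);m=(h[...,0]>105)&(h[...,0]<130)&(h[...,1]>90)&(h[...,2]>60)
m=cv2.morphologyEx(m.astype(np.uint8),cv2.MORPH_CLOSE,np.ones((9,9)))
for q in blobs(m,60):print("bl",q,onz(c,q[0],34).round(1))
E
```

```text
[ 409.50563797 -349.28454677   89.98171466] [ 1.79911600e+02 -7.88464141e-02  8.03056045e+00] [-0.10425024  0.81076908  0.80253325]
bl ([324.2, 207.9], 276, [313, 197, 23, 23]) [ 442.5 -346.    34. ]
bl ([251.8, 320.2], 33415, [51, 228, 368, 202]) [ 368.4 -312.6   34. ]
bl ([601.0, 337.3], 988, [577, 318, 51, 40]) [ 386.8 -525.2   34. ]
bl ([162.3, 410.8], 235, [151, 400, 22, 20]) [ 294.4 -260.4   34. ]
```

View pics/w5.png

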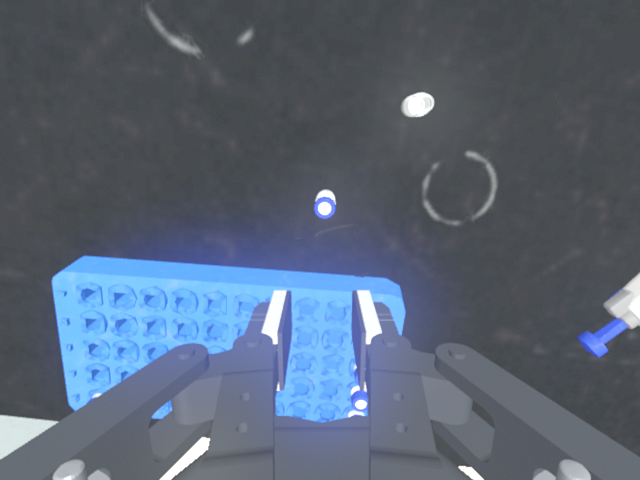

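The used vial stands upright at (417,105) in the picture. The capped vial at (324,208) → (442.4,-346.2) agrees with the earlier views. Moving to grasp it.

Emit:
step_arm --hand '[-0.4,-0.4,-0.4,-0.4,-0.4]' --pt "0.55 0.05 -0.4" --pt "0.55 0.05 -0.4" --pt "0.55 0.05 -0.4" --pt "0 0 -0.5" --pt "0 0 -0.4" --roll '[0,0,0,0,0]'

```text
time_s: 14.25
ee_pos: [442.4, -345.7, 45.2]
ee_rot: [-179.9, 0.1, 8.1]
ft_force: [0.1, -0.2, 0.2]
finger_gap: 25.3
grip_force: 0.0
```

```bash
python3 - <<'E'
from h import *
s=r.observe();c=cam("wrist");w=optics.snapshot("wrist")
print(s["ee_pos"],s["ee_rot"],s["ft_force"])
cv2.imwrite("pics/w6.png",w)
h=cv2.cvtColor(w,cv2.COLOR_BGR2HSV);m=(h[...,0]>105)&(h[...,0]<130)&(h[...,1]>90)&(h[...,2]>60)
m=cv2.morphologyEx(m.astype(np.uint8),cv2.MORPH_CLOSE,np.ones((9,9)))
for q in blobs(m,60):print("bl",q,onz(c,q[0],33).round(1))
E
```

```text
[ 442.35792724 -345.68046158   45.24191149] [-1.79941710e+02  7.00809346e-02  8.05802723e+00] [ 0.12428134 -0.16110777  0.15168394]
bl ([322.9, 294.9], 402, [310, 282, 26, 28]) [ 443.4 -346.    33. ]
bl ([79.4, 379.6], 1576, [0, 328, 183, 121]) [ 380.8 -232.7   33. ]
bl ([216.5, 348.8], 186, [205, 345, 27, 10]) [ 408.  -299.1   33. ]
bl ([327.2, 389.3], 1815, [273, 348, 98, 81]) [ 392.8 -355.4   33. ]
bl ([42.4, 387.8], 116, [37, 382, 14, 14]) [ 373.2 -214.1   33. ]
bl ([160.1, 413.4], 312, [148, 399, 25, 31]) [ 366.  -272.8   33. ]
bl ([629.5, 432.6], 551, [614, 419, 26, 34]) [ 388.9 -515.    33. ]
bl ([188.7, 456.1], 759, [159, 427, 53, 53]) [ 340.4 -288.4   33. ]
```

Emit:
step_arm --hand '[-0.4,-0.4,-0.4,-0.4,-0.4]' --pt "0.03 -0.01 -0.5" --pt "0 0 -0.5" --pt "0 0 -0.25" --pt "0 0 -0.13" --pt "0 0 0" --roll '[0,0,0,0,0]'

```text
time_s: 14.92
ee_pos: [443.1, -346.3, 18.9]
ee_rot: [-180.0, 0.0, 8.0]
ft_force: [0.3, -0.0, -0.7]
finger_gap: 25.8
grip_force: 0.0
```

Emit:
step_arm --hand '[-0.55,-0.65,-0.75,-0.85,-1]' --pt "0 0 0" --pt "0 0 0" --pt "0 0 0" --pt "0 0 0" --pt "0 0 0" --roll '[0,0,0,0,0]'

```text
time_s: 15.55
ee_pos: [443.5, -346.6, 19.3]
ee_rot: [180.0, -0.0, 8.0]
ft_force: [-0.5, 0.5, 3.1]
finger_gap: 7.3
grip_force: 59.0
```

Emit:
step_arm --hand '[-1,-1,-1,-1,-1]' --pt "0 0 0" --pt "0 0 0.2" --pt "0 0 0.8" --pt "0 0 1" --pt "0 0 1" --roll '[0,0,0,0,0]'

```text
time_s: 16.18
ee_pos: [443.2, -346.3, 80.3]
ee_rot: [180.0, -0.0, 8.0]
ft_force: [-1.2, -0.3, 0.3]
finger_gap: 7.0
grip_force: 58.6
```

```bash
python3 - <<'E'
from h import *
s=r.observe();c=cam("wrist");w=optics.snapshot("wrist")
print(s["ee_pos"],s["ee_rot"],s["ft_force"])
cv2.imwrite("pics/w7.png",w[150:450,170:470])
h=cv2.cvtColor(w,cv2.COLOR_BGR2HSV);m=(h[...,0]>105)&(h[...,0]<130)&(h[...,1]>90)&(h[...,2]>60)
m=cv2.morphologyEx(m.astype(np.uint8),cv2.MORPH_CLOSE,np.ones((9,9)))
for q in blobs(m,60):print("bl",q,onz(c,q[0],s["ee_pos"][2]+15).round(1))
E
```

```text
[ 443.21754616 -346.3325529    80.26353505] [ 1.79991775e+02 -1.45679658e-02  8.02808709e+00] [-1.18555283 -0.29379871  0.32917375]
bl ([157.5, 331.6], 4749, [49, 288, 225, 138]) [ 432.  -282.8   95.3]
bl ([325.5, 382.2], 2031, [293, 308, 60, 115]) [ 418.3 -351.3   95.3]
bl ([385.2, 338.2], 231, [371, 328, 30, 25]) [ 441.8 -371.7   95.3]
bl ([140.1, 353.9], 180, [129, 346, 22, 18]) [ 420.9 -276.    95.3]
bl ([113.7, 353.9], 60, [111, 350, 9, 13]) [ 419.4 -265.6   95.3]
bl ([598.3, 389.7], 992, [574, 371, 51, 40]) [ 430.6 -463.2   95.3]
bl ([189.4, 410.0], 386, [175, 395, 29, 32]) [ 396.5 -296.6   95.3]
```

View pics/w7.png

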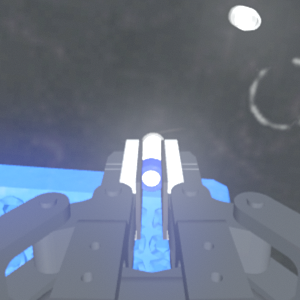

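The capped vial is gripped upright: cap at (151,179) in the crop, used vial still standing at (244,18). I'm carrying it over the well.

Emit:
step_arm --hand '[-1,-1,-1,-1,-1]' --pt "0.112 0.9235 0.1" --pt "0.112 0.9235 0.1" --pt "0.112 0.9235 0.1" --pt "0.112 0.9235 0.1" --pt "0.112 0.9235 0.1" --roll '[0,0,0,0,0]'

```text
time_s: 16.85
ee_pos: [454.4, -252.3, 88.8]
ee_rot: [-180.0, 0.0, 8.1]
ft_force: [0.1, 0.6, -0.8]
finger_gap: 7.6
grip_force: 58.6
```

Emit:
step_arm --hand '[-1,-1,-1,-1,-1]' --pt "0.112 0.9235 0.1" --pt "0.112 0.9235 0.1" --pt "0.112 0.9235 0.1" --pt "0.112 0.9235 0.1" --pt "0.112 0.9235 0.1" --roll '[0,0,0,0,0]'

```text
time_s: 17.48
ee_pos: [465.7, -160.4, 99.1]
ee_rot: [180.0, -0.0, 8.0]
ft_force: [0.2, 0.1, 0.7]
finger_gap: 7.6
grip_force: 58.6
```

Emit:
step_arm --hand '[-1,-1,-1,-1,-1]' --pt "0.112 0.9235 0.1" --pt "0.112 0.9235 0.1" --pt "0.112 0.9235 0.1" --pt "0.112 0.9235 0.1" --pt "0.112 0.9235 0.1" --roll '[0,0,0,0,0]'

```text
time_s: 18.1
ee_pos: [476.9, -68.1, 109.1]
ee_rot: [180.0, -0.0, 8.0]
ft_force: [-0.1, 0.2, 0.1]
finger_gap: 7.2
grip_force: 58.6
```

Emit:
step_arm --hand '[-1,-1,-1,-1,-1]' --pt "0 0 0" --pt "0 0 0" --pt "0 0 -0.4" --pt "0 0 -0.4" --pt "0 0 0" --roll '[0,0,0,0,0]'

```text
time_s: 18.73
ee_pos: [475.7, -69.4, 91.8]
ee_rot: [-180.0, 0.1, 8.0]
ft_force: [0.3, 0.0, 0.2]
finger_gap: 7.4
grip_force: 58.6
```

```bash
python3 - <<'E'
from h import *
s=r.observe();c=cam("wrist");w=optics.snapshot("wrist");a=optics.snapshot("scene")
print(s["ee_pos"],s["ee_rot"],s["ft_force"],s["finger_gap"])
cv2.imwrite("pics/w8.png",w);cv2.imwrite("pics/s8.png",a)
h=cv2.cvtColor(w,cv2.COLOR_BGR2HSV);m=(h[...,0]>3)&(h[...,0]<20)&(h[...,1]>70)&(h[...,2]>120)
for q in blobs(m,30):print("or",q,onz(c,q[0],28).round(1))
pts=np.argwhere(m[150:350,230:420])[:,::-1]+[230,150]
e=cv2.fitEllipse(cv2.convexHull(pts.astype(np.float32)));print(e,onz(c,e[0],28))
m=(h[...,0]>105)&(h[...,0]<130)&(h[...,1]>90)&(h[...,2]>60)
P=[onz(c,q[0],48) for q in blobs(m,60) if 190<q[0][0]<450 and 200<q[0][1]<320 and q[1]<600]
print(len(P),np.round(P,1).tolist(),np.mean(P,0))
E
```

```text
[475.72343398 -69.4416459   91.77857916] [-1.79962904e+02  1.30777912e-01  7.98950150e+00] [0.30241636 0.03321566 0.24211361] 7.406438259395843
or ([321.8, 258.9], 269, [303, 242, 38, 35]) [476.3 -69.3  28. ]
((321.68060302734375, 259.060791015625), (35.507423400878906, 37.46651077270508), 90.60298919677734) [476.17867109 -69.2446777   28.        ]
8 [[481.8, -12.0, 48.0], [484.3, -29.6, 48.0], [495.1, -105.2, 48.0], [497.5, -122.7, 48.0], [458.5, -15.3, 48.0], [461.0, -32.9, 48.0], [471.6, -108.4, 48.0], [474.1, -126.0, 48.0]] [478.00999164 -68.99791854  48.        ]
```

Emit:
step_arm --hand '[-1,-1,-1,-1,-1]' --pt "0 0 -0.6" --pt "0 0 -0.6" --pt "0 0 -0.4" --pt "0 0 -0.3" --pt "0 0 0" --roll '[0,0,0,0,0]'

```text
time_s: 19.45
ee_pos: [476.3, -69.2, 54.4]
ee_rot: [-180.0, 0.1, 8.0]
ft_force: [-0.1, 0.8, 0.3]
finger_gap: 7.6
grip_force: 58.6
```

Emit:
step_arm --hand '[-1,-1,-1,-1,-1]' --pt "0 0 -0.1" --pt "0 0 -0.1" --pt "0 0 -0.1" --pt "0 0 0" --pt "0 0 0" --roll '[0,0,0,0,0]'

```text
time_s: 20.08
ee_pos: [476.8, -69.3, 48.9]
ee_rot: [180.0, -0.0, 8.0]
ft_force: [0.3, -0.3, -0.3]
finger_gap: 7.7
grip_force: 58.6
```

Emit:
step_arm --hand '[-1,-1,-1,-1,-1]' --pt "0 0 -0.08" --pt "0 0 -0.08" --pt "0 0 -0.08" --pt "0 0 0" --pt "0 0 0" --roll '[0,0,0,0,0]'

```text
time_s: 20.7
ee_pos: [476.7, -69.3, 44.1]
ee_rot: [-180.0, 0.0, 8.0]
ft_force: [-0.7, -0.1, 0.1]
finger_gap: 7.4
grip_force: 58.6
```

No contact on the rim, so it's going in.

Emit:
step_arm --hand '[-1,-1,-1,-1,-1]' --pt "0 0 -0.1" --pt "0 0 -0.1" --pt "0 0 -0.1" --pt "0 0 -0.1" --pt "0 0 0" --roll '[0,0,0,0,0]'

```text
time_s: 21.32
ee_pos: [476.6, -69.2, 35.9]
ee_rot: [-180.0, 0.0, 8.0]
ft_force: [-0.3, 0.2, 0.3]
finger_gap: 7.6
grip_force: 58.6
```

Emit:
step_arm --hand '[-1,-1,-1,-1,-1]' --pt "0 0 -0.06" --pt "0 0 0" --pt "0 0 0" --pt "0 0 0" --pt "0 0 0" --roll '[0,0,0,0,0]'

```text
time_s: 21.95
ee_pos: [476.8, -69.3, 34.9]
ee_rot: [180.0, -0.0, 8.0]
ft_force: [-0.6, -0.0, -1.0]
finger_gap: 7.2
grip_force: 58.6
```

Emit:
step_arm --hand '[-1,-1,-1,-1,-1]' --pt "0 0 -0.05" --pt "0 0 -0.03" --pt "0 0 0" --pt "0 0 0" --pt "0 0 0" --roll '[0,0,0,0,0]'

```text
time_s: 22.58
ee_pos: [476.8, -69.2, 33.4]
ee_rot: [-180.0, -0.0, 8.0]
ft_force: [-0.3, 0.8, 0.8]
finger_gap: 7.3
grip_force: 58.8
```

Emit:
step_arm --hand '[-0.8,-0.7,-0.6,-0.5,-0.4]' --pt "0 0 0" --pt "0 0 0" --pt "0 0 0" --pt "0 0 0" --pt "0 0 0" --roll '[0,0,0,0,0]'

```text
time_s: 23.2
ee_pos: [476.7, -69.3, 33.3]
ee_rot: [-180.0, 0.0, 8.0]
ft_force: [0.1, -0.4, -0.7]
finger_gap: 25.8
grip_force: 0.0
```

Emit:
step_arm --hand '[-0.4,-0.4,-0.4,-0.4,-0.4]' --pt "0 0 0.2" --pt "0 0 0.4" --pt "0 0 0.6" --pt "0 0 0.6" --pt "0 0 0.6" --roll '[0,0,0,0,0]'

```text
time_s: 23.82
ee_pos: [477.1, -69.3, 82.5]
ee_rot: [180.0, -0.0, 8.0]
ft_force: [0.4, -0.6, 0.7]
finger_gap: 25.6
grip_force: 0.0
```

Emit:
step_arm --hand '[-0.6,-0.8,-1,-1,-1]' --pt "-0.713 -0.1 0" --pt "-0.713 -0.1 0" --pt "-0.713 -0.1 0" --pt "-0.713 -0.1 0" --pt "-0.713 -0.1 0" --roll '[0,0,0,0,0]'

```text
time_s: 24.45
ee_pos: [404.1, -79.4, 81.1]
ee_rot: [-180.0, 0.0, 8.0]
ft_force: [-0.1, -0.8, -0.6]
finger_gap: -0.3
grip_force: 0.0
```

```bash
python3 - <<'E'
from h import *
s=r.observe();c=cam("wrist");w=optics.snapshot("wrist");a=optics.snapshot("scene")
print(s["ee_pos"],s["ee_rot"],s["ft_force"],s["finger_gap"])
h=cv2.cvtColor(w,cv2.COLOR_BGR2HSV)
m=(h[...,0]>105)&(h[...,0]<130)&(h[...,1]>90)&(h[...,2]>60)
for q in blobs(m,60):
    if 190<q[0][0]<450 and q[1]<600: print(q,onz(c,q[0],48).round(1))
cv2.imwrite("pics/c9.png",np.hstack([w,cv2.resize(a[170:290,210:330],(480,480),interpolation=2)])[:, :] if 0 else np.hstack([cv2.resize(w,(480,360)),cv2.resize(a[180:280,210:310],(310,360),interpolation=2)]))
E
```

```text
[404.10142908 -79.3633827   81.12460015] [-1.79992206e+02  2.93438305e-02  8.02322631e+00] [-0.09892832 -0.79688206 -0.6168784 ] -0.25897637771870363
([197.8, 104.7], 412, [183, 92, 30, 26]) [480.2 -12.   48. ]
([237.6, 104.8], 351, [224, 92, 27, 26]) [482.7 -29.8  48. ]
([407.2, 104.6], 321, [395, 92, 26, 26]) [ 493.5 -105.4   48. ]
([446.2, 104.9], 388, [433, 92, 29, 27]) [ 495.8 -122.8   48. ]
([321.0, 132.8], 275, [309, 121, 25, 25]) [476.  -68.7  48. ]
([202.3, 158.0], 361, [188, 147, 29, 24]) [456.9 -15.2  48. ]
([240.5, 158.1], 298, [228, 147, 25, 24]) [459.4 -32.9  48. ]
([403.7, 158.3], 285, [392, 147, 25, 24]) [ 470.1 -108.7   48. ]
([441.5, 158.4], 339, [429, 147, 28, 25]) [ 472.5 -126.2   48. ]
```

View pics/c9.png

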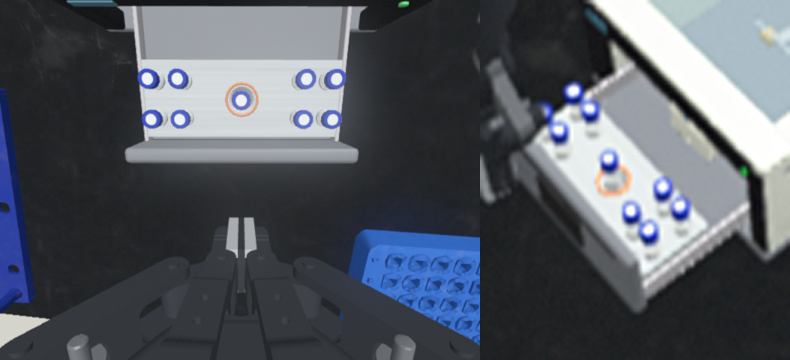

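The capped vial stands in the ring at (241,99) and the gripper is shut in front of the tray. I'm descending in front of the pad and approaching it.

Emit:
step_arm --hand '[-1,-1,-1,-1,-1]' --pt "0 0 -0.54" --pt "0 0 -0.54" --pt "0 0 -0.54" --pt "0 0 -0.54" --pt "0 0 -0.54" --roll '[0,0,0,0,0]'

```text
time_s: 25.18
ee_pos: [405.4, -79.2, 26.4]
ee_rot: [-180.0, 0.0, 8.0]
ft_force: [-0.6, -0.3, 0.7]
finger_gap: -0.2
grip_force: 0.0
```

Emit:
step_arm --hand '[-1,-1,-1,-1,-1]' --pt "0.149 0.021 0" --pt "0.149 0.021 0" --pt "0.149 0.021 0" --pt "0.149 0.021 0" --pt "0.149 0.021 0" --roll '[0,0,0,0,0]'

```text
time_s: 25.8
ee_pos: [420.8, -77.2, 27.5]
ee_rot: [180.0, -0.0, 8.0]
ft_force: [-0.1, -0.4, -0.0]
finger_gap: 0.0
grip_force: 0.0
```

Emit:
step_arm --hand '[-1,-1,-1,-1,-1]' --pt "0.1 0.014 0" --pt "0.1 0.014 0" --pt "0.1 0.014 0" --pt "0.1 0.014 0" --pt "0.1 0.014 0" --roll '[0,0,0,0,0]'

```text
time_s: 26.42
ee_pos: [429.7, -75.8, 27.1]
ee_rot: [-180.0, 0.1, 8.0]
ft_force: [-2.5, -0.7, 1.2]
finger_gap: 0.0
grip_force: 1.6
```

Contact with the pad, about 2.5 N from the spring. I'm pressing in.

Emit:
step_arm --hand '[-1,-1,-1,-1,-1]' --pt "0.149 0.021 0" --pt "0.149 0.021 0" --pt "0.149 0.021 0" --pt "0.149 0.021 0" --pt "0.149 0.021 0" --roll '[0,0,0,0,0]'

```text
time_s: 27.05
ee_pos: [445.1, -73.6, 27.1]
ee_rot: [-180.0, 0.0, 8.0]
ft_force: [-4.1, -1.1, -1.2]
finger_gap: 0.1
grip_force: 2.0
```

Emit:
step_arm --hand '[-1,-1,-1,-1,-1]' --pt "0.149 0.021 0" --pt "0.149 0.021 0" --pt "0.149 0.021 0" --pt "0.149 0.021 0" --pt "0.149 0.021 0" --roll '[0,0,0,0,0]'

```text
time_s: 27.68
ee_pos: [460.0, -71.5, 27.1]
ee_rot: [-180.0, 0.0, 8.0]
ft_force: [-4.1, -2.7, -3.1]
finger_gap: -0.1
grip_force: 2.3
```

Emit:
step_arm --hand '[-1,-1,-1,-1,-1]' --pt "0.12 0.017 0" --pt "0.12 0.017 0" --pt "0.12 0.017 0" --pt "0.12 0.017 0" --pt "0.12 0.017 0" --roll '[0,0,0,0,0]'

```text
time_s: 28.3
ee_pos: [471.8, -69.9, 27.2]
ee_rot: [-180.0, 0.1, 8.0]
ft_force: [-5.9, -1.7, -2.8]
finger_gap: -0.2
grip_force: 2.8
```

Emit:
step_arm --hand '[-1,-1,-1,-1,-1]' --pt "0.05 0.007 0" --pt "0.05 0.007 0" --pt "0.05 0.007 0" --pt "0.05 0.007 0" --pt "0.05 0.007 0" --roll '[0,0,0,0,0]'

```text
time_s: 28.92
ee_pos: [476.5, -69.2, 27.2]
ee_rot: [-180.0, 0.1, 8.0]
ft_force: [-5.8, -1.8, -2.2]
finger_gap: 0.1
grip_force: 2.9
```

Emit:
step_arm --hand '[-1,-1,-1,-1,-1]' --pt "0.03 0.004 0" --pt "0.03 0.004 0" --pt "0.03 0.004 0" --pt "0.03 0.004 0" --pt "0 0 0" --roll '[0,0,0,0,0]'

```text
time_s: 29.55
ee_pos: [479.0, -68.8, 27.2]
ee_rot: [-180.0, 0.1, 8.0]
ft_force: [-6.2, -2.7, -2.7]
finger_gap: 0.1
grip_force: 2.8
```

Emit:
step_arm --hand '[-1,-1,-1,-1,-1]' --pt "0.025 0.0035 0" --pt "0.025 0.0035 0" --pt "0.025 0.0035 0" --pt "0.025 0.0035 0" --pt "0 0 0" --roll '[0,0,0,0,0]'

```text
time_s: 30.18
ee_pos: [480.8, -68.6, 27.2]
ee_rot: [-180.0, 0.1, 8.0]
ft_force: [-6.5, -3.1, -2.1]
finger_gap: 0.2
grip_force: 3.0
```

Emit:
step_arm --hand '[-1,-1,-1,-1,-1]' --pt "0.025 0.0035 0" --pt "0.025 0.0035 0" --pt "0.025 0.0035 0" --pt "0.025 0.0035 0" --pt "0 0 0" --roll '[0,0,0,0,0]'

```text
time_s: 30.8
ee_pos: [482.7, -68.3, 27.2]
ee_rot: [-180.0, 0.1, 8.0]
ft_force: [-6.0, -1.3, -2.1]
finger_gap: -0.4
grip_force: 3.1
```

Emit:
step_arm --hand '[-1,-1,-1,-1,-1]' --pt "0.025 0.0035 0" --pt "0.025 0.0035 0" --pt "0.025 0.0035 0" --pt "0.025 0.0035 0" --pt "0 0 0" --roll '[0,0,0,0,0]'

```text
time_s: 31.42
ee_pos: [484.6, -68.1, 27.2]
ee_rot: [-180.0, 0.1, 8.0]
ft_force: [-6.8, -2.3, -0.8]
finger_gap: 0.0
grip_force: 3.1
```

Emit:
step_arm --hand '[-1,-1,-1,-1,-1]' --pt "0.025 0.0035 0" --pt "0.025 0.0035 0" --pt "0.025 0.0035 0" --pt "0.025 0.0035 0" --pt "0 0 0" --roll '[0,0,0,0,0]'

```text
time_s: 32.05
ee_pos: [486.5, -67.8, 27.2]
ee_rot: [-180.0, 0.1, 8.0]
ft_force: [-5.9, -2.8, -1.5]
finger_gap: 0.2
grip_force: 3.3
```

Emit:
step_arm --hand '[-1,-1,-1,-1,-1]' --pt "0.025 0.0035 0" --pt "0.025 0.0035 0" --pt "0.025 0.0035 0" --pt "0.025 0.0035 0" --pt "0 0 0" --roll '[0,0,0,0,0]'

```text
time_s: 32.67
ee_pos: [488.7, -67.5, 27.2]
ee_rot: [-180.0, 0.1, 8.0]
ft_force: [-5.2, -1.8, -2.2]
finger_gap: -0.3
grip_force: 3.0
```

Emit:
step_arm --hand '[-1,-1,-1,-1,-1]' --pt "0.025 0.0035 0" --pt "0.025 0.0035 0" --pt "0.025 0.0035 0" --pt "0.025 0.0035 0" --pt "0 0 0" --roll '[0,0,0,0,0]'

```text
time_s: 33.3
ee_pos: [491.0, -67.2, 27.2]
ee_rot: [-180.0, 0.1, 8.0]
ft_force: [-4.8, -2.9, -2.3]
finger_gap: 0.2
grip_force: 2.8
```

Emit:
step_arm --hand '[-1,-1,-1,-1,-1]' --pt "0.025 0.0035 0" --pt "0.025 0.0035 0" --pt "0.025 0.0035 0" --pt "0.025 0.0035 0" --pt "0 0 0" --roll '[0,0,0,0,0]'

```text
time_s: 33.92
ee_pos: [493.0, -66.9, 27.2]
ee_rot: [-180.0, 0.1, 8.0]
ft_force: [-5.7, -2.4, -3.4]
finger_gap: 0.1
grip_force: 2.8
```

Emit:
step_arm --hand '[-1,-1,-1,-1,-1]' --pt "0.02 0.0028 0" --pt "0.02 0.0028 0" --pt "0.02 0.0028 0" --pt "0.02 0.0028 0" --pt "0 0 0" --roll '[0,0,0,0,0]'

```text
time_s: 34.55
ee_pos: [494.4, -66.7, 27.2]
ee_rot: [-180.0, 0.1, 8.0]
ft_force: [-6.3, -2.0, -2.2]
finger_gap: -0.3
grip_force: 3.0
```

Emit:
step_arm --hand '[-1,-1,-1,-1,-1]' --pt "0.02 0.0028 0" --pt "0.02 0.0028 0" --pt "0.02 0.0028 0" --pt "0.02 0.0028 0" --pt "0 0 0" --roll '[0,0,0,0,0]'

```text
time_s: 35.17
ee_pos: [495.4, -66.6, 27.2]
ee_rot: [180.0, 0.1, 8.0]
ft_force: [-7.2, -1.8, -0.1]
finger_gap: -0.1
grip_force: 3.6
```

Emit:
step_arm --hand '[-1,-1,-1,-1,-1]' --pt "0.015 0.002 0" --pt "0.015 0.002 0" --pt "0.015 0.002 0" --pt "0.015 0.002 0" --pt "0 0 0" --roll '[0,0,0,0,0]'

```text
time_s: 35.8
ee_pos: [495.7, -66.5, 27.2]
ee_rot: [180.0, 0.2, 8.0]
ft_force: [-8.6, -3.1, 1.3]
finger_gap: 0.1
grip_force: 4.5
```

Emit:
step_arm --hand '[-1,-1,-1,-1,-1]' --pt "0.015 0.002 0" --pt "0.015 0.002 0" --pt "0.015 0.002 0" --pt "0.015 0.002 0" --pt "0 0 0" --roll '[0,0,0,0,0]'

```text
time_s: 36.42
ee_pos: [496.0, -66.5, 27.2]
ee_rot: [180.0, 0.3, 8.0]
ft_force: [-10.3, -3.4, 4.0]
finger_gap: -0.1
grip_force: 5.4
```

Emit:
step_arm --hand '[-1,-1,-1,-1,-1]' --pt "0.02 0.003 0" --pt "0.02 0.003 0" --pt "0.02 0.003 0" --pt "0.02 0.003 0" --pt "0 0 0" --roll '[0,0,0,0,0]'

```text
time_s: 37.05
ee_pos: [496.4, -66.4, 27.2]
ee_rot: [180.0, 0.4, 8.0]
ft_force: [-12.0, -5.2, 5.5]
finger_gap: 0.1
grip_force: 6.6
```

The force rise marks the end stop (about 13 N), so the catch point has been passed. I'm backing off slowly.

Emit:
step_arm --hand '[-1,-1,-1,-1,-1]' --pt "-0.1 -0.014 0" --pt "-0.1 -0.014 0" --pt "-0.1 -0.014 0" --pt "-0.1 -0.014 0" --pt "-0.1 -0.014 0" --roll '[0,0,0,0,0]'

```text
time_s: 37.67
ee_pos: [490.7, -67.2, 27.3]
ee_rot: [-180.0, 0.0, 8.0]
ft_force: [-3.3, -1.5, -2.9]
finger_gap: -0.0
grip_force: 1.4
```

Emit:
step_arm --hand '[-1,-1,-1,-1,-1]' --pt "-0.1 -0.014 0" --pt "-0.1 -0.014 0" --pt "-0.1 -0.014 0" --pt "-0.1 -0.014 0" --pt "-0.1 -0.014 0" --roll '[0,0,0,0,0]'

```text
time_s: 38.3
ee_pos: [481.9, -68.7, 27.8]
ee_rot: [180.0, -0.1, 8.0]
ft_force: [-0.6, -0.1, 0.3]
finger_gap: -0.1
grip_force: 0.0
```

Contact is lost, so the tray holds. I'll back away further, rise and verify from the cameras.

Emit:
step_arm --hand '[-1,-1,-1,-1,-1]' --pt "-0.6 -0.08 0" --pt "-0.8 -0.11 0" --pt "-0.8 -0.11 0" --pt "-0.8 -0.11 0" --pt "-0.8 -0.11 0" --roll '[0,0,0,0,0]'

```text
time_s: 38.92
ee_pos: [403.4, -79.2, 27.3]
ee_rot: [-180.0, 0.0, 8.0]
ft_force: [-0.7, -0.3, 0.6]
finger_gap: 0.1
grip_force: 0.0
```

Emit:
step_arm --hand '[-1,-1,-1,-1,-1]' --pt "0 0 1" --pt "-0.5 0 1" --pt "-0.5 0 1" --pt "-0.5 0 1" --pt "0 0 1" --roll '[0,0,0,0,0]'

```text
time_s: 39.55
ee_pos: [372.9, -79.0, 127.7]
ee_rot: [-180.0, 0.1, 8.0]
ft_force: [0.3, -0.4, 0.2]
finger_gap: 0.1
grip_force: 0.0
```

Emit:
step_arm --hand '[-1,-1,-1,-1,-1]' --pt "0 0 0" --pt "0 0 0" --pt "0 0 0" --pt "0 0 0" --pt "0 0 0" --roll '[0,0,0,0,0]'

```text
time_s: 40.17
ee_pos: [374.6, -79.0, 126.9]
ee_rot: [-180.0, 0.0, 8.0]
ft_force: [0.3, -0.2, 0.7]
finger_gap: -0.3
grip_force: 0.0
```

```bash
python3 - <<'E'
from h import *
s=r.observe();c=cam("wrist");w=optics.snapshot("wrist");a=optics.snapshot("scene");t=optics.snapshot("top")
print(s["time_s"],s["ee_pos"],s["ft_force"])
cv2.imwrite("pics/f.png",np.hstack([cv2.resize(w,(400,300)),cv2.resize(a[170:380,200:400],(315,300))])) 
cs,ct=cam("scene"),cam("top")
for i,cc,b in((a,cs,(300,420,270,370)),(t,ct,(370,425,195,300))):
    m=np.zeros(i.shape[:2],bool);m[b[2]:b[3],b[0]:b[1]]=i[b[2]:b[3],b[0]:b[1]].max(2)>90
    for q in blobs(m,15):print(q,onz(cc,q[0],16).round(1))
E
```

```text
40.175 [374.56158308 -79.01292246 126.919667  ] [ 0.25354363 -0.24060891  0.67028709]
([368.7, 301.0], 86, [365, 294, 8, 14]) [ 571.2 -325.    16. ]
([359.5, 348.6], 94, [356, 342, 8, 14]) [ 503.1 -390.2   16. ]
([390.0, 213.7], 69, [386, 209, 9, 10]) [ 570.7 -322.9   16. ]
```

View pics/f.png

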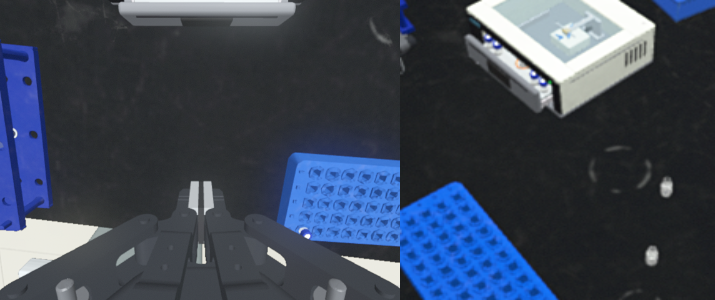

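The tray is still in more than 2 s after release, with its front just before the loader at crop (505,75). The used vial stands at (503,-390) and the open vial hasn't moved. Handing in.

```bash
python3 -c "
from workcell import r
print(r.job_done())"
```

```text
the job is handed in; nothing more can be done
None
```

I've handed the job in; the system returned no verdict. The used vial stands upright on the worktop at about (503, -390) mm. The capped vial sat in the ringed place when last checked, before pressing; the loader hides it now. The tray latched with about 13 N peak force and was still in about 2 s after I let go, and the other open vial didn't move.

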